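# Twist the cup head off the twin vortex mixer

### The job

Take the cup head off the twin vortex mixer; leave the flat plate head on its spindle. It is a tight push fit, so work it loose: twist it a good 30 degrees clockwise (seen from above), then a good 30 degrees anticlockwise past where it began, drawing it up a few millimetres as you twist so that it climbs but is still on the spindle, and then pull it clear. Stand it upright on the free floor of the green tray that holds the little bottle (not the farther tray), let go, and do not upset the bottle.

Things in the scene. Friction and masses are not known exactly. Their poses are not given: they have to be found in the camera images.
- cup_head: The part to take off: black rubber cup-shaped mixer head, a round cylinder 42 mm wide and 42 mm high, finely ribbed, with a round recess 34 mm wide, 10 mm deep in its top. Origin: centre of its underside; z up its axis; x toward a small white tick on the rim, at the start along the mixer's x within 6 degrees. On either of the two stations, underside 74 mm above the worktop. About 60 g.
- cup_grip (a point): Point on the cup head's axis 25 mm above its underside: the height to grip its round side at, from any direction, at any yaw. The mixer's flat top lies 33 mm below this point at the start; a rubber boot 60 mm wide, 3 mm high, lies on it round each station.
- cup_bore (a point): Centre of the mouth of the cup head's bore (16 mm wide, 18 mm deep) in its underside, pushed over an upright spindle whose three sprung leaves grip it: about 12 to 20 N to pull straight off, less while it turns; it turns either way without stops and stays where it is left. The leaves let go after about 15 mm of rise; it is clear of the spindle after 18 mm.
- plate_head: The other head, which stays: a black disc 64 mm wide and 8 mm thick on a 32 mm stem, 40 mm high in all. Origin: centre of its underside, at the same height as the cup head's. It sits on the other station, 120 mm from the cup head, centre to centre.
- mixer: Twin vortex mixer, fixed: a low white box 130 mm (x) by 230 mm (y) and 66 mm high with a black dial and two black rockers on its front (-x) face. Origin: centre of its underside on the worktop; z up. The stations lie at x = 0, y = +60 mm and y = -60 mm in this frame.
- deck_ref (a point): Reference frame on the mixer's top, turned 45 degrees anticlockwise (from above) from the mixer's axes. The angle between the cup head's x and this x is about 45 degrees at the start, 65 when the head is 20 degrees clockwise of the mixer's x, 25 when it is 20 degrees anticlockwise of it.
- tray: The nearer of two shallow green trays, fixed, 190 mm (its x) by 260 mm (its y), rim 22 mm high, floor 2 mm thick. Origin: centre of its underside, on the worktop. It holds a small bottle and a flat test cartridge near its +y end (beyond y = +35 mm in its frame); its floor from there to the -y end is free.
- vial: Small white screw-cap bottle, 30 mm wide and 52 mm high, standing loose in the tray near its +y end. Origin: centre of its underside; z up.
There are look-alikes about, which are no part of the job. What is shaped like the cup_head but red is not meant.

How it is judged:
By the outcome, as a careful person would: the job done as asked, in the order asked, and still so for the second after the job is handed in, with the robot touching nothing.
It also fails if it takes over 48 s, if anything falls off the work surface, if the arm or the gripper's body presses on something with over 40 N, if the wrist force passes 120 N, or if a joint passes its speed limit or range.

### The arm

A 6-joint arm with a two-finger parallel gripper is mounted at the origin on a cart in front of the work surface, level with it; the furniture and walls round the work are solid. World frame = base frame: x ahead of the robot, y to its left, z up, the work surface at z = 0. Lengths are in m, angles in degrees, forces in N, time in s.
With the tool pointing down it reaches from about 0.4 to 0.825 m from the base axis. Payload 7 kg.
Tool frame: the origin (TCP) lies midway between the tips of the shut fingers; the grasp point (between the pads) lies 19 mm behind it; z points along the fingers, y is the line along which they close (so a half turn about z gives the same grasp; the last joint's range is limited). The gripper opens to 88 mm and grips with 3 to 60 N. Pads are 19 mm wide; open, the fingers measure 130 mm over their backs; the gripper's body (78 mm by 193 mm) begins 47 mm behind the grasp point.
Start: joints at [93.512, 20.546, 0.682, 0, -70.136, -16.507], TCP at [0.152, 0.658, 0.191] pointing down, gripper open.
Joint ranges: [-176.03, 176.03], [-82.01, 121.73], [-58.28, 71.71], [-173.87, 95.51], [-174.79, -0.11], [-173.66, 173.66]. Speed limits (degrees/s): [136.94, 136.94, 172.46, 180, 180, 180].

### API

Orientations are given as a 3x3 rotation matrix whose columns are the frame's x, y, z axes.
In Python, from rig import robot gives the robot as it stands. Calls block until the motion is done:
- robot.goto(position, orientation): joint-space move of the TCP to a pose.
- robot.servo_line(position, ori=None, speed=0.15): straight line of the TCP; ori=None keeps the orientation; speed is the mean speed in m/s.
- robot.movej(angles): joint-space move.
- robot.move_gripper(opening): opening from 0.0 (shut) to 1.0 (fully open); the grip force is fixed at half the most; returns when the fingers have stopped.
- robot.dwell(seconds).
- robot.ik(position, orientation): joint angles nearest the present ones, or None.
- robot.grab_frame(name): name is "scene" or "top"; returns (picture, depth): 420x560x3 uint8, red, green, blue; 420x560 float32, m along the optical axis (not along the pixel's ray), 0 where there is no reading.
- robot.camera_info(name): a dict with "vfov" (degrees; the focal length in pixels is half the picture's height over the tangent of half this angle, whatever the lens; pixels are square), "cx", "cy" (the principal point, pixels), "view" (4x4, takes a point from world to camera coordinates). Camera axes: x right, y down, z forward; pixel columns grow to the right and rows downward; lengths in m; the calibration is good to about 2 mm. A picture is of the moment at which its call begins. camera_info takes no time and is no camera call.
A pose or a line that the arm cannot do raises robot.Unreachable and nothing moves.
- robot.job_done(): hands the job in; it is judged then, once.
Readings, each from a call of its own:
- robot.read_t(): time.
- robot.read_qpos(): joint angles.
- robot.read_qvel(): joint speeds.
- robot.read_effort(): joint torques, N m.
- robot.read_position(): TCP position.
- robot.read_tcp_rot(): TCP orientation.
- robot.read_force(): force on the tool from outside, world axes, zero at the start.
- robot.read_ft_torque(): the same for the moment, N m.
- robot.read_grip_width(): opening from 0.0 (shut) to 1.0 (fully open).
- robot.read_finger_force(): force on a finger pad.
Only numpy, scipy, OpenCV 4.12 (cv2) and the standard library are available. Lean on these libraries where they do the work, as an engineer would, in place of code of your own. Each camera call takes 0.05 s, during which the arm holds its last target. There are 200 camera calls.

## Working session

There is one attempt and no reset: what is moved stays moved. The work goes in short steps, each a Python script; the robot and the scene stay as the last script left them, time stands still between calls to the robot, and variables do not carry over. Pictures are saved under pics/ and viewed, at most 10 in all, crops included, and the job is handed in when it is done.

```bash
mkdir -p pics; ls; python3 - <<'E'
from rig import robot
import cv2,numpy as np
for n in("scene","top"):
    p,d=robot.grab_frame(n); cv2.imwrite(f"pics/{n}0.png",p[:,:,::-1]); np.savez(f"pics/{n}0.npz",p=p,d=d)
    print(n,robot.camera_info(n), (d>0).mean())
print(robot.read_t(),robot.read_tcp_rot())
E
```

```text
pics
scene {'vfov': 44.561822773945, 'cx': 277.60965390233645, 'cy': 210.4281848333212, 'view': array([[ 0.78338865, -0.62126899,  0.01808475, -0.47107474],
       [-0.43238771, -0.56565924, -0.70218978,  0.29541602],
       [ 0.44647855,  0.54226788, -0.71176011,  0.81871365],
       [ 0.        ,  0.        ,  0.        ,  1.        ]])} 0.9960544217687075
top {'vfov': 52.6873673021201, 'cx': 269.06292552368444, 'cy': 209.27950331375067, 'view': array([[ 1.12972852e-01, -9.93598064e-01, -1.51003249e-04,
        -5.47711414e-02],
       [-9.71472433e-01, -1.10425255e-01, -2.09875140e-01,
         6.11572707e-01],
       [ 2.08514858e-01,  2.38568886e-02, -9.77728185e-01,
         9.16882513e-01],
       [ 0.00000000e+00,  0.00000000e+00,  0.00000000e+00,
         1.00000000e+00]])} 0.9960204081632653
0.1 [[ 9.74378575e-01 -2.24914098e-01 -2.01001343e-04]
 [-2.24914145e-01 -9.74377452e-01 -1.48618701e-03]
 [ 1.38413233e-04  1.49331682e-03 -9.99998875e-01]]
```

View pics/scene0.png

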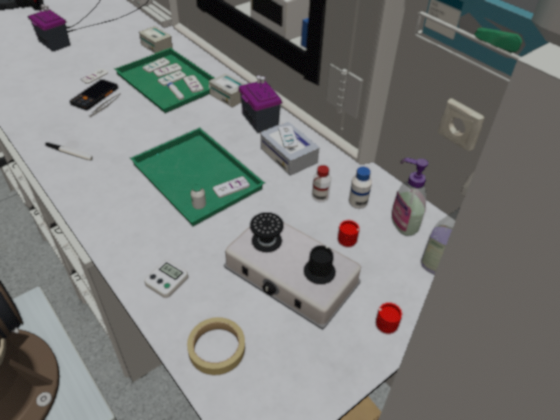

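View pics/top0.png

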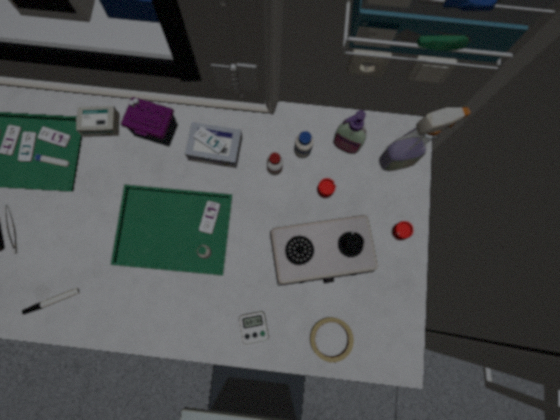

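Candidates, scene/top pixels: black cup on the mixer (320,262)/(351,244); plate head (267,230)/(300,250), perforated disc; red cups (347,233)/(327,187) and (389,318)/(403,230). By the description, the black narrow one at the right-hand station is the target. I'll check this in a close crop.

```bash
cat > h.py <<'E'
import numpy as np,cv2
from rig import robot
def K(n):
    c=robot.camera_info(n); f=210/np.tan(np.radians(c['vfov']/2)); return c,f
def ray(n,u,v):
    c,f=K(n);V=c['view'];R=V[:3,:3];o=-R.T@V[:3,3]
    d=R.T@np.array([(u-c['cx'])/f,(v-c['cy'])/f,1]);return o,d
def at_z(n,u,v,z):
    o,d=ray(n,u,v);return o+d*(z-o[2])/d[2]
def at_d(n,u,v,dep):
    o,d=ray(n,u,v);return o+d*dep
def tri(ps):  # [(name,u,v),...] -> point, residual
    A=np.zeros((3,3));b=np.zeros(3);L=[]
    for p in ps:
        o,d=ray(*p);d=d/np.linalg.norm(d);P=np.eye(3)-np.outer(d,d);A+=P;b+=P@o;L.append((o,P))
    x=np.linalg.solve(A,b);return x,[np.linalg.norm(P@(x-o)) for o,P in L]
def proj(n,p):
    c,f=K(n);q=c['view']@np.append(p,1);return q[0]/q[2]*f+c['cx'],q[1]/q[2]*f+c['cy']
E
python3 - <<'E'
from h import *
s=np.load("pics/scene0.npz");t=np.load("pics/top0.npz")
a=cv2.resize(s['p'][200:330,215:365],None,fx=4,fy=4,interpolation=cv2.INTER_CUBIC)
b=cv2.resize(t['p'][205:295,260:385],None,fx=6,fy=6,interpolation=cv2.INTER_CUBIC)
for i,im in((1,a),(2,b)):
    im=np.clip(im*1.5,0,255).astype(np.uint8); cv2.imwrite(f"pics/crop{i}.png",im[:,:,::-1])
for n,u,v,D in(("scene",320,250,s),("scene",320,262,s),("top",351,244,t),("top",300,250,t),("top",325,250,t),("top",205,252,t),("top",150,230,t),("top",300,320,t)):
    print(n,u,v,at_d(n,u,v,D['d'][v,u]).round(4))
E
```

```text
scene 320 250 [ 0.563  -0.1655  0.108 ]
scene 320 262 [ 0.5396 -0.1906  0.1169]
top 351 244 [ 0.5482 -0.1722  0.1071]
top 300 250 [ 0.5218 -0.0628  0.1143]
top 325 250 [ 0.5342 -0.122   0.0658]
top 205 252 [0.5001 0.1495 0.0542]
top 150 230 [0.5424 0.2978 0.0065]
top 300 320 [ 3.725e-01 -8.560e-02 -2.000e-04]
```

View pics/crop1.png

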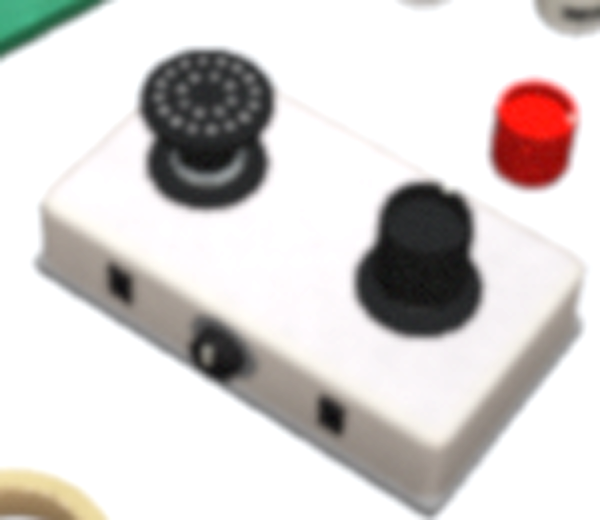

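View pics/crop2.png

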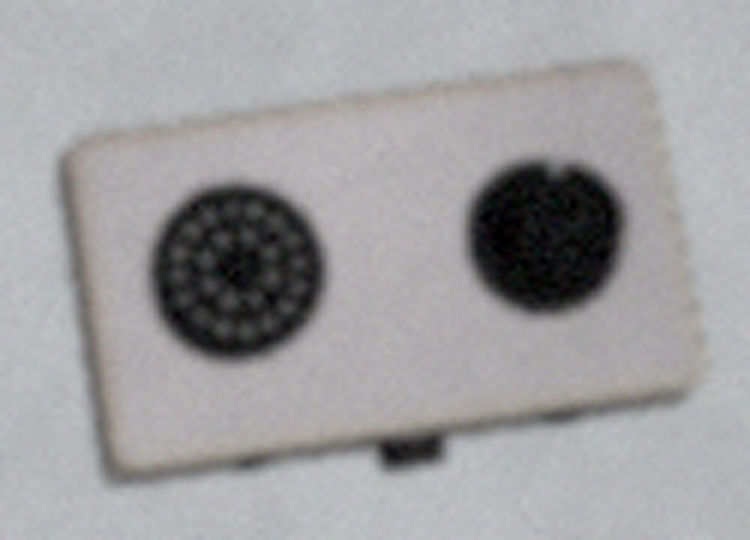

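The crops confirm it: a black cup with a recess and white rim tick is at the right station (scene ≈(321.5,254), top ≈(351,244)). The plate head is at the left station. Next I measure the rim by two-view triangulation and by depth.

```bash
cat >> h.py <<'E'
def cloud(n,D):
    d=D['d'];v,u=np.mgrid[:420,:560];c,f=K(n);V=c['view']
    q=np.stack([(u-c['cx'])/f*d,(v-c['cy'])/f*d,d],-1);return (q-V[:3,3])@V[:3,:3]
def rect(P):
    r=cv2.minAreaRect((P[:,:2]*1000).astype(np.float32));return r
E
python3 - <<'E'
from h import *
from scipy.optimize import least_squares
for n in("scene","top"):
    D=np.load(f"pics/{n}0.npz");C=cloud(n,D);p=D['p'].astype(int);ok=D['d']>0
    near=lambda x,y,r:np.hypot(C[...,0]-x,C[...,1]-y)<r
    m=ok&near(.545,-.18,.045)&(C[...,2]>.095)
    P=C[m];print(n,"cup N",len(P),"z pct",np.percentile(P[:,2],[5,50,90,98]).round(4),rect(P[P[:,2]>.10]))
    m=ok&near(.52,-.06,.05)&(C[...,2]>.107);P=C[m];print(" plate",np.median(P[:,2]),cv2.minEnclosingCircle((P[:,:2]*1000).astype(np.float32)),rect(P))
    m=ok&near(.53,-.12,.15)&(abs(C[...,2]-.066)<.006)&(p.sum(-1)>240);P=C[m];print(" mixer top",np.median(P[:,2]),rect(P))
    g=ok&(p[...,1]>p[...,0]*1.5)&(p[...,1]>p[...,2]*1.15)&near(.53,.22,.2)
    g=cv2.morphologyEx(g.astype(np.uint8),cv2.MORPH_OPEN,np.ones((3,3)))>0
    P=C[g&(C[...,2]<.03)];print(" tray",len(P),np.percentile(P[:,2],[5,50,95,99]).round(4),rect(P))
    print("  rim",rect(P[P[:,2]>.015]))
    m=ok&near(.5,.15,.03)&(C[...,2]>.03);P=C[m];print(" vial",np.percentile(P[:,2],[50,95]),P[P[:,2]>.045].mean(0) if len(P) else 0)
# two views rim centre
print("rim",tri([("scene",321.4,253.9),("top",350.8,243.5)]))
# tick
print("tick",tri([("scene",215+452/4-.4,200+190/4-.4),("top",260+556/6-.4,205+168/6-.4)]))
E
```

```text
scene cup N 526 z pct [0.0983 0.1069 0.1154 0.1171] ((553.5181274414062, -177.44329833984375), (42.01030731201172, 43.16911697387695), 89.85491180419922)
 plate 0.11325117462454437 ((521.81689453125, -61.18561935424805), 33.56660079956055) ((523.7598876953125, -61.336517333984375), (62.8605842590332, 62.81129455566406), 27.764511108398438)
 mixer top 0.06473950567553927 ((537.0301513671875, -119.956787109375), (131.41375732421875, 226.5452880859375), 15.033174514770508)
 tray 5949 [-0.0008  0.0023  0.0211  0.023 ] ((549.1728515625, 240.178466796875), (197.2628173828125, 269.8438720703125), 1.2255836725234985)
  rim ((549.1758422851562, 240.03878784179688), (197.2628173828125, 269.564453125), 1.2255836725234985)
 vial [0.04402275 0.05489353] [0.50276518 0.1546062  0.05136261]
top cup N 333 z pct [0.1025 0.1077 0.1169 0.1179] ((553.01025390625, -177.88230895996094), (42.29798126220703, 40.81806182861328), 51.250919342041016)
 plate 0.11431236307762199 ((522.5122680664062, -61.9886589050293), 31.891084671020508) ((521.9703979492188, -61.94419860839844), (60.752960205078125, 62.624534606933594), 6.934877395629883)
 mixer top 0.06554130551050055 ((538.2474975585938, -119.4509506225586), (127.74132537841797, 227.1616668701172), 14.895906448364258)
 tray 7971 [-0.0003  0.0029  0.0213  0.0239] ((549.8148193359375, 241.45895385742188), (193.2661895751953, 263.4932556152344), 1.1050468683242798)
  rim ((549.8148193359375, 241.45895385742188), (193.2661895751953, 263.4932556152344), 1.1050468683242798)
 vial [0.04761054 0.05659741] [0.50326243 0.15548272 0.05310507]
rim (array([ 0.5526806 , -0.17353518,  0.11096419]), [np.float64(0.004637379684363409), np.float64(0.004637379684363639)])
tick (array([ 0.57298004, -0.17223188,  0.11467211]), [np.float64(0.0008920655390299926), np.float64(0.0008920655390298017)])
```

Both views agree. The cup axis is at (0.553,-0.178) with its top at z≈0.116, 120 mm from the plate head, and the mixer yaw is 15°. The tick gives a cup yaw of about 15.6°. The tray is centred at (0.5495,0.241) and the vial at y≈0.155, so the tray's +y is world −y and the free floor is at world y>0.206. Next I check obstacles along the path and the IK.

```bash
cat >> h.py <<'E'
def down(yaw): # closing axis (tool y) at world yaw, deg
    a=np.radians(yaw);y=np.array([np.cos(a),np.sin(a),0]);z=np.array([0,0,-1.]);return np.stack([np.cross(y,z),y,z],1)
CUP=np.array([.5532,-.1777]);PLACE=np.array([.5495,.300])
E
python3 - <<'E'
from h import *
for n in("scene","top"):
    C=cloud(n,np.load(f"pics/{n}0.npz"))[np.load(f"pics/{n}0.npz")['d']>0]
    r=np.hypot(C[:,0],C[:,1])
    for lo in(.12,.16):
        Q=C[(r<.86)&(r>.3)&(C[:,2]>lo)&(C[:,0]>0)]
        b=np.round(np.c_[Q[:,0]/.06,Q[:,1]/.06]).astype(int)
        print(n,lo,{tuple((k*.06).round(2)):float(Q[(b==k).all(1),2].max().round(3)) for k in np.unique(b,axis=0)})
for yaw in range(-180,180,15):
    q=robot.ik([*CUP,.08],down(yaw)); q2=robot.ik([*PLACE,.01],down(yaw))
    print(yaw,None if q is None else np.round(q,0).astype(int),None if q2 is None else np.round(q2,0).astype(int))
E
```

```text
scene 0.12 {(np.float64(0.3), np.float64(-0.6)): 0.542, (np.float64(0.3), np.float64(-0.54)): 0.678, (np.float64(0.3), np.float64(-0.48)): 0.723, (np.float64(0.36), np.float64(-0.48)): 0.708, (np.float64(0.78), np.float64(-0.3)): 0.246, (np.float64(0.78), np.float64(-0.24)): 0.462, (np.float64(0.78), np.float64(-0.18)): 0.451, (np.float64(0.78), np.float64(-0.12)): 0.176, (np.float64(0.84), np.float64(-0.24)): 0.516, (np.float64(0.84), np.float64(-0.18)): 0.501, (np.float64(0.84), np.float64(-0.12)): 0.48, (np.float64(0.84), np.float64(-0.06)): 0.458}
scene 0.16 {(np.float64(0.3), np.float64(-0.6)): 0.542, (np.float64(0.3), np.float64(-0.54)): 0.678, (np.float64(0.3), np.float64(-0.48)): 0.723, (np.float64(0.36), np.float64(-0.48)): 0.708, (np.float64(0.78), np.float64(-0.3)): 0.246, (np.float64(0.78), np.float64(-0.24)): 0.462, (np.float64(0.78), np.float64(-0.18)): 0.451, (np.float64(0.78), np.float64(-0.12)): 0.176, (np.float64(0.84), np.float64(-0.24)): 0.516, (np.float64(0.84), np.float64(-0.18)): 0.501, (np.float64(0.84), np.float64(-0.12)): 0.48, (np.float64(0.84), np.float64(
[... 2563 characters left out ...]
5 -18   0 -47 119]
0 None [ 46  25 -18   0 -47 134]
15 [   1   17  -20    0  -53 -166] [ 46  25 -18   0 -47 149]
30 [   1   17  -20    0  -53 -151] [ 46  25 -18   0 -47 164]
45 [   1   17  -20    0  -53 -136] None
60 [   1   17  -20    0  -53 -121] [  46   25  -18    0  -47 -166]
75 [   1   17  -20    0  -53 -106] [  46   25  -18    0  -47 -151]
90 [  1  17 -20   0 -53 -91] [  46   25  -18    0  -47 -136]
105 [  1  17 -20   0 -53 -76] [  46   25  -18    0  -47 -121]
120 [  1  17 -20   0 -53 -61] [  46   25  -18    0  -47 -106]
135 [  1  17 -20   0 -53 -46] [ 46  25 -18   0 -47 -91]
150 [  1  17 -20   0 -53 -31] [ 46  25 -18   0 -47 -76]
165 [  1  17 -20   0 -53 -16] [ 46  25 -18   0 -47 -61]
```

```bash
python3 - <<'E'
from h import *
Y=-165
robot.goto([*CUP,.20],down(Y)); print(robot.read_t(),robot.read_position().round(4) if hasattr(robot.read_position(),'round') else robot.read_position())
robot.servo_line([*CUP,.08],speed=.12)
print(robot.read_t(),np.round(robot.read_position(),4),np.round(robot.read_force(),2))
robot.move_gripper(.4)
print("close",robot.read_grip_width()*88,robot.read_finger_force(),np.round(robot.read_force(),2),np.round(robot.read_ft_torque(),2))
p,d=robot.grab_frame("scene");q,_=robot.grab_frame("top")
a=cv2.resize(p[200:330,235:385],None,fx=3,fy=3,interpolation=cv2.INTER_CUBIC);b=cv2.resize(q[180:310,270:420],None,fx=3,fy=3,interpolation=cv2.INTER_CUBIC)
cv2.imwrite("pics/g1.png",np.clip(np.vstack([a[:,:,::-1][:300],b[:,:,::-1][:300]])*1.5,0,255)[:600])
print(robot.read_t())
E
```

```text
3.3417 [ 0.5535 -0.1771  0.1999]
4.4917 [ 0.5538 -0.1778  0.0808] [-0.47  0.18  0.68]
close 35.42137649053367 2.86156394430354 [ 5.7   1.85 -0.91] [ 0.79 -2.12  0.02]
5.6[ WARN:0@7.623] global loadsave.cpp:1063 imwrite_ Unsupported depth image for selected encoder is fallbacked to CV_8U.
```

View pics/g1.png

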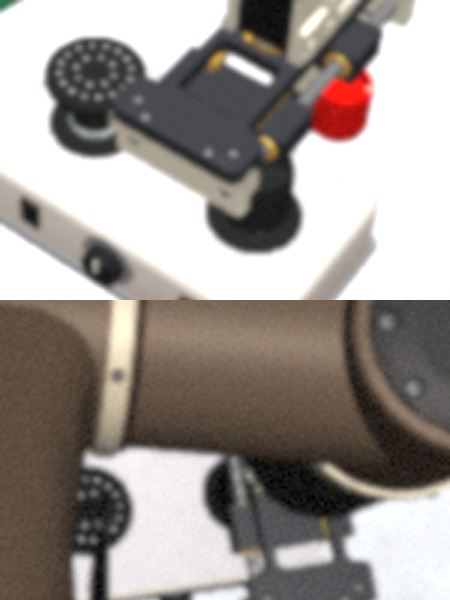

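The picture shows the near finger at crop (240,185), just left of the cup at (270,175). The width reading of 35 mm is less than the 42 mm cup, and there is a 6 N one-sided push, so I look closer before squeezing.

```bash
python3 - <<'E'
from h import *
p,d=robot.grab_frame("scene");q,dq=robot.grab_frame("top")
np.savez("pics/s2.npz",p=p,d=d);np.savez("pics/t2.npz",p=q,d=dq)
a=cv2.resize(p[215:295,280:365],None,fx=7,fy=7,interpolation=cv2.INTER_CUBIC)
a=np.clip(a*2.2,0,255).astype(np.uint8)[:,:,::-1].copy()
# overlay expected rim and base circles, TCP axes
for z,col in((.116,(0,255,0)),(.074,(0,255,255))):
    for t in np.radians(range(0,360,10)):
        u,v=proj("scene",[CUP[0]+.021*np.cos(t),CUP[1]+.021*np.sin(t),z]);cv2.circle(a,(int((u-280+.5)*7),int((v-215+.5)*7)),1,col,-1)
cv2.imwrite("pics/g2.png",a)
R=robot.read_tcp_rot();print(np.round(R,3),np.round(robot.read_position(),4),robot.read_grip_width(),robot.read_finger_force(),robot.read_force(),robot.read_ft_torque(),robot.read_t())
C=cloud("scene",dict(d=d));T=np.array(robot.read_position())
L=(C-T)@np.array(R)
m=(d>0)&(np.abs(L[...,0])<.012)&(L[...,2]>-.035)&(L[...,2]<.005)&(abs(L[...,1])<.07)
Q=L[m]; print("finger-slab pts tool y vs z (mm)");
h,ye,ze=np.histogram2d(Q[:,1]*1e3,Q[:,2]*1e3,bins=[range(-70,75,5),range(-35,10,5)])
for i in range(len(ye)-1):
    if h[i].sum():print(int(ye[i]),h[i].astype(int))
E
```

```text
[[ 0.259 -0.966  0.004]
 [-0.966 -0.259  0.   ]
 [ 0.001 -0.004 -1.   ]] [ 0.5555 -0.1774  0.0807] 0.39933341852138493 2.864209865092969 [5.70704615 2.43590144 0.54584284] [ 0.80025932 -2.10100359  0.06408282] 5.7
finger-slab pts tool y vs z (mm)
-15 [2 1 1 0 0 0 0 0]
-10 [0 8 6 0 0 0 0 0]
-5 [0 9 9 0 0 0 0 0]
0 [0 5 9 0 0 0 0 0]
5 [0 2 1 0 0 0 0 0]
10 [1 1 0 0 0 0 0 0]
15 [5 4 5 1 4 6 5 5]
20 [ 2  3  3  5  4  6 12 13]
```

View pics/g2.png

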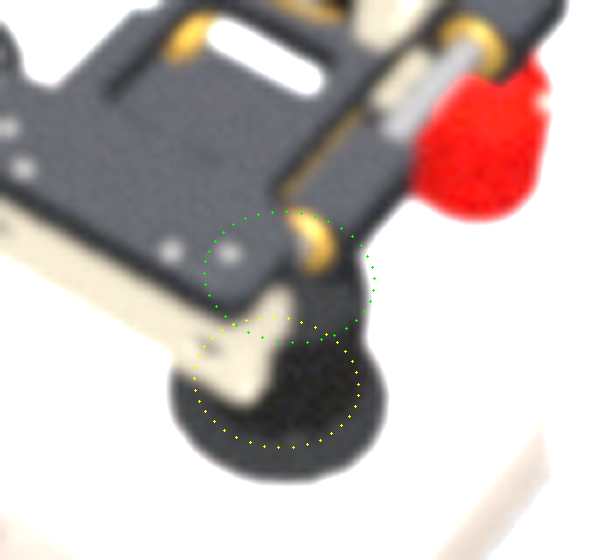

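```bash
python3 - <<'E'
from h import *
def st(s):print(s,round(robot.read_t(),2),"w",round(robot.read_grip_width(),3),"ff",round(robot.read_finger_force(),2),"F",np.round(robot.read_force(),1),"M",np.round(robot.read_ft_torque(),2),"P",np.round(robot.read_position(),4))
st("now")
robot.move_gripper(.36);st(".36")
robot.move_gripper(0);st("0")
E
```

```text
now 5.7 w 0.399 ff 2.86 F [5.7 2.4 0.5] M [ 0.8  -2.1   0.06] P [ 0.5555 -0.1774  0.0807]
.36 6.04 w 0.362 ff 2.39 F [2.6 1.3 3.3] M [ 0.54 -1.18  0.02] P [ 0.554  -0.1777  0.0806]
0 6.79 w 0.002 ff 14.35 F [-22.1  -6.   23.6] M [-1.88  8.35  0.01] P [ 0.5442 -0.18    0.0798]
```

```bash
python3 - <<'E'
from h import *
p,d=robot.grab_frame("scene");np.savez("pics/s3.npz",p=p,d=d)
robot.move_gripper(1.0);
print(round(robot.read_t(),2),robot.read_grip_width(),"F",np.round(robot.read_force(),1),"P",np.round(robot.read_position(),4))
p2,d2=robot.grab_frame("scene");np.savez("pics/s4.npz",p=p2,d=d2)
f=lambda p:np.clip(cv2.resize(p[195:295,265:375],None,fx=3.6,fy=3.6,interpolation=cv2.INTER_CUBIC)*2.,0,255).astype(np.uint8)[:,:,::-1]
cv2.imwrite("pics/g3.png",np.hstack([f(p),f(p2)]))
E
```

```text
8.28 0.9996627091980518 F [ 0.1 -0.3  0.2] P [ 0.5532 -0.1777  0.0799]
```

View pics/g3.png

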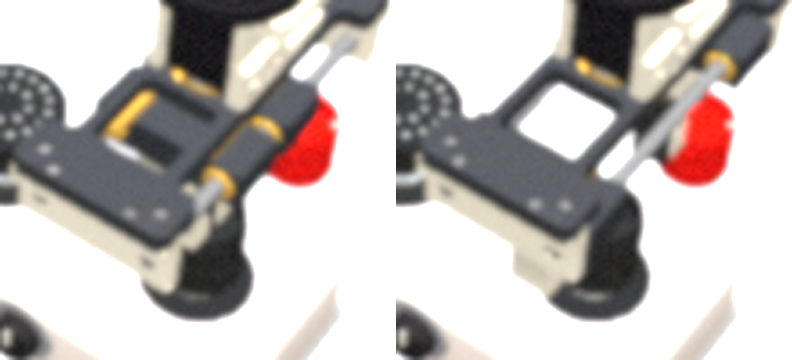

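```bash
python3 - <<'E'
from h import *
R=down(-165)
for f,T in(("s4",[.5532,-.1777,.0799]),("s3",[.5442,-.18,.0798]),):
    D=np.load(f"pics/{f}.npz");C=cloud("scene",D);L=(C-np.array(T))@R*1e3
    A=np.load("pics/scene0.npz");chg=(abs(D['d']-A['d'])>.004)&(D['d']>0)&(A['d']>0)
    m=chg&(abs(L[...,1])<120)&(abs(L[...,0])<70)&(L[...,2]>-120)
    Q=L[m];print(f,len(Q),"tool-z max",Q[:,2].max())
    for zl in range(-100,15,10):
        S=Q[(Q[:,2]>=zl)&(Q[:,2]<zl+10)]
        if len(S):print(zl,len(S),"x",np.percentile(S[:,0],[2,50,98]).round(),"y",np.percentile(S[:,1],[2,25,50,75,98]).round())
E
```

```text
s4 1581 tool-z max 85.62448696273322
-100 9 x [ 8. 10. 13.] y [-52. -50. -48. -48. -48.]
-90 25 x [ 4.  9. 11.] y [-63. -54. -49. -47. -44.]
-80 17 x [-1.  3.  8.] y [-48. -45. -45. -44. -43.]
-70 16 x [-7.  0. 10.] y [-47. -44. -44.  60.  61.]
-60 69 x [-10.   2.  11.] y [-59. -47.  54.  59.  61.]
-50 86 x [-11.   5.  11.] y [-58. -45.  58.  59.  60.]
-40 46 x [-10.   8.  18.] y [-47. -44. -16.   8.  59.]
-30 10 x [ 6. 11. 21.] y [-19. -17. -16.  -5.   8.]
-20 13 x [ 7. 13. 20.] y [-12.  -2.  10.  13.  16.]
-10 6 x [ 9. 17. 20.] y [-12.  -2.   4.  11.  15.]
0 12 x [-4.  9. 25.] y [-2. 11. 15. 17. 22.]
10 188 x [-66.  15.  51.] y [-58.  -9.  23.  48.  61.]
s3 1501 tool-z max 85.76746176300784
-100 4 x [13. 15. 36.] y [-90. -85. -28.  28.  30.]
-90 4 x [ 9. 10. 11.] y [19. 19. 19. 20. 21.]
-70 2 x [10. 11. 11.] y [ 7.  8. 10. 12. 13.]
-60 24 x [ 8. 10. 11.] y [-9. -1.  7. 13. 15.]
-50 40 x [ 5. 10. 11.] y [-13.  -5.   7.  13.  16.]
-40 24 x [ 7. 12. 18.] y [-27. -11.  -4.   1.  14.]
-30 13 x [ 2. 11. 19.] y [-26. -18.  -2.   2.   7.]
-20 10 x [ 1. 11. 20.] y [-16.   0.   3.   6.   7.]
-10 5 x [ 6. 17. 21.] y [-8. -7. -7. -1.  6.]
0 11 x [ 1. 17. 40.] y [-34.  -5.   3.  11.  16.]
10 164 x [-68.  16.  50.] y [-63. -32.  15.  34.  51.]
```

```bash
python3 - <<'E'
from h import *
R=down(-165);T=np.array([.5532,-.1777,.0799])
D=np.load("pics/s4.npz");C=cloud("scene",D);L=(C-T)@R*1e3;A=np.load("pics/scene0.npz")
for zz in(0,-20,-40,-60):
    for y in(44,55,65,-44,-65):
        u,v=proj("scene",T+R@np.array([0,y,zz])*1e-3);i,j=int(round(v)),int(round(u))
        print((y,zz),(j,i),"tool xyz seen",L[i,j].round(),"ddepth",round(float(D['d'][i,j]-A['d'][i,j]),3))
# extents of near finger: changed pixels with y in 40..70
chg=(D['d']-A['d']<-.004)&(L[...,1]>40)&(L[...,1]<75)&(abs(L[...,0])<40)
v,u=np.nonzero(chg);Q=L[chg];print("near finger px u",u.min(),u.max(),"v",v.min(),v.max(),"zmax pct",np.percentile(Q[:,2],[50,90,98,100]))
chg=(D['d']-A['d']<-.004)&(L[...,1]<-40)&(L[...,1]>-75)&(abs(L[...,0])<40)
Q=L[chg];print("far finger zmax",np.percentile(Q[:,2],[50,90,98,100]))
print("cup z after", np.percentile(C[(np.hypot(C[...,0]-CUP[0],C[...,1]-CUP[1])<.025)&(C[...,2]<.13)&(C[...,2]>.09)][:,2],[50,90,98]))
E
```

```text
(44, 0) (305, 283) tool xyz seen [-6. 35. 14.] ddepth -0.002
(55, 0) (302, 287) tool xyz seen [-5. 46. 13.] ddepth -0.002
(65, 0) (298, 291) tool xyz seen [-6. 57. 15.] ddepth -0.004
(-44, 0) (332, 252) tool xyz seen [ 13. -16. -35.] ddepth 0.002
(-65, 0) (339, 245) tool xyz seen [ -30. -132.   83.] ddepth -0.0
(44, -20) (306, 276) tool xyz seen [  9.  59. -42.] ddepth -0.067
(55, -20) (302, 280) tool xyz seen [-15.  30.  18.] ddepth 0.007
(65, -20) (299, 284) tool xyz seen [-13.  43.  15.] ddepth 0.001
(-44, -20) (334, 245) tool xyz seen [ -37. -122.   78.] ddepth -0.003
(-65, -20) (340, 238) tool xyz seen [  8. -49. -39.] ddepth -0.136
(44, -40) (307, 269) tool xyz seen [  26.   87. -103.] ddepth -0.145
(55, -40) (303, 273) tool xyz seen [  3.  59. -45.] ddepth -0.072
(65, -40) (299, 277) tool xyz seen [-22.  31.  14.] ddepth -0.002
(-44, -40) (335, 237) tool xyz seen [  31.   18. -117.] ddepth -0.268
(-65, -40) (341, 230) tool xyz seen [  31.   -0. -118.] ddepth -0.217
(44, -60) (307, 261) tool xyz seen [  28.   94. -130.] ddepth -0.185
(55, -60) (304, 265) tool xyz seen [  21.   89. -110.] ddepth -0.153
(65, -60) (300, 269) tool xyz seen [ 269.  509. -719.] ddepth -0.929
(-44, -60) (336, 230) tool xyz seen [  24.    3. -116.] ddepth -0.268
(-65, -60) (342, 223) tool xyz seen [  7. -49. -78.] ddepth -0.164
near finger px u 278 355 v 10 327 zmax pct [-372.02252479 -143.99777059  -51.25894018   80.53556658]
far finger zmax [-123.24736509  -51.65140788  -38.21365393   16.25139107]
cup z after [0.10636655 0.1155027  0.11679762]
```

Found the fault: in the depth image both fingertips, and the gripper body above them, sit about 38 mm higher than the reported TCP. The fingers therefore shut on the cup's top, and the cup itself has not moved (top still at 0.116). I descend in guarded steps, using the measured tip height.

```bash
cat >> h.py <<'E'
def st(s):print(s,round(robot.read_t(),2),"w",round(robot.read_grip_width(),3),"ff",round(robot.read_finger_force(),2),"F",np.round(robot.read_force(),1),"M",np.round(robot.read_ft_torque(),2),"P",np.round(robot.read_position(),4))
def tips():
    p,d=robot.grab_frame("scene");A=np.load("pics/scene0.npz");T=np.array(robot.read_position());R=np.array(robot.read_tcp_rot())
    C=cloud("scene",dict(d=d));L=(C-T)@R*1e3;ch=(d-A['d']<-.004)&(d>0)&(abs(L[...,0])<14)&(L[...,2]<6)&(L[...,2]>-85)
    for a,b in((40,70),(-70,-40)):
        m=ch&(L[...,1]>a)&(L[...,1]<b);Q=L[m]
        if len(Q):print("finger",(a,b),len(Q),"toolz top5",np.sort(Q[:,2])[-5:].round(1),"worldz min",C[m][:,2].min().round(4),"x",np.percentile(Q[:,0],[5,95]).round(1),"y",np.percentile(Q[:,1],[5,50,95]).round(1))
E
python3 - <<'E'
from h import *
st("start");tips()
for z in(.065,.055):
    robot.servo_line([*CUP,z],down(-165),speed=.06);st(z);tips()
E
```

```text
start 8.33 w 1.0 ff 0.0 F [0.3 0.3 1.2] M [ 0.08 -0.03 -0.06] P [ 0.5532 -0.1777  0.08  ]
finger (40, 70) 104 toolz top5 [-39.7 -39.6 -39.5 -38.7 -37.7] worldz min 0.1177 x [-9.8 10.5] y [54.3 58.8 60.7]
finger (-70, -40) 120 toolz top5 [-36.4 -36.4 -36.1 -35.7 -35.3] worldz min 0.1153 x [-8.9 10.5] y [-56.9 -45.7 -43.7]
0.065 8.78 w 1.001 ff 0.0 F [-1.1  0.8  0.5] M [ 0.11 -0.03 -0.04] P [ 0.5527 -0.1777  0.0643]
finger (40, 70) 99 toolz top5 [-1.4 -1.1 -0.3  0.9  2.4] worldz min 0.0623 x [-10.3  10.2] y [52.7 59.  60.6]
finger (-70, -40) 121 toolz top5 [-2.5 -2.1 -1.9 -0.9 -0.6] worldz min 0.0653 x [-8.1 10.4] y [-58.4 -45.7 -43.2]
0.055 9.15 w 0.999 ff 0.0 F [0.4 0.6 0.4] M [ 0.04 -0.07 -0.07] P [ 0.5527 -0.1777  0.0544]
finger (40, 70) 90 toolz top5 [-32.7 -11.1  -9.9  -2.8   0.6] worldz min 0.0543 x [-10.4  10.4] y [53.1 59.1 60.3]
finger (-70, -40) 112 toolz top5 [-34.4 -34.1 -32.7 -11.4  -9.4] worldz min 0.0641 x [-8.7 10.6] y [-57.8 -45.2 -43.2]
```

Tips are consistently about 35–37 mm above the reported TCP, so a command of z=0.045 puts them at about z=0.081.

```bash
python3 - <<'E'
from h import *
robot.servo_line([*CUP,.045],down(-165),speed=.06);st("down")
robot.move_gripper(0);st("closed")
E
```

```text
down 9.52 w 1.004 ff 0.0 F [ 0.5 -0.5 -0.6] M [ 0.07 -0.01 -0.01] P [ 0.5528 -0.1777  0.0444]
closed 10.32 w 0.473 ff 30.0 F [4.2 0.5 1.5] M [ 0.49 -1.8  -0.04] P [ 0.5548 -0.1776  0.0456]
```

```bash
python3 - <<'E'
from h import *
yaw=lambda:round(float(np.degrees(np.arctan2(*np.array(robot.read_tcp_rot())[[1,0],1]))),1)
c=[.5552,-.1776]
robot.servo_line([*c,.045],down(-165),speed=.01);st("centred");print(yaw())
robot.servo_line([*c,.048],down(-165-40),speed=.0018);st("cw");print(yaw())
robot.servo_line([*c,.0495],down(-165),speed=.0009);st("back");print(yaw())
robot.servo_line([*c,.052],down(-165+40),speed=.0015);st("ccw");print(yaw())
p,d=robot.grab_frame("scene");np.savez("pics/s5.npz",p=p,d=d)
a=cv2.resize(p[215:295,280:380],None,fx=6,fy=6,interpolation=cv2.INTER_CUBIC);cv2.imwrite("pics/g5.png",np.clip(a*2.2,0,255).astype(np.uint8)[:,:,::-1])
E
```

```text
centred 10.68 w 0.471 ff 30.0 F [0.4 1.7 6.9] M [ 0.85 -0.01  0.01] P [ 0.5548 -0.1776  0.0455]
-165.0
cw 11.82 w 0.472 ff 30.0 F [ 4.7 -1.6 -8.9] M [-0.6  -1.91  0.11] P [ 0.5543 -0.1777  0.0466]
155.0
back 12.68 w 0.474 ff 30.0 F [ 5.2 -1.6 -7.6] M [-0.38 -1.98 -0.  ] P [ 0.5546 -0.1776  0.0482]
-165.0
ccw 13.66 w 0.47 ff 30.0 F [  3.7   0.1 -13.3] M [-0.09 -1.44  0.02] P [ 0.554  -0.1774  0.0507]
-125.1
```

View pics/g5.png

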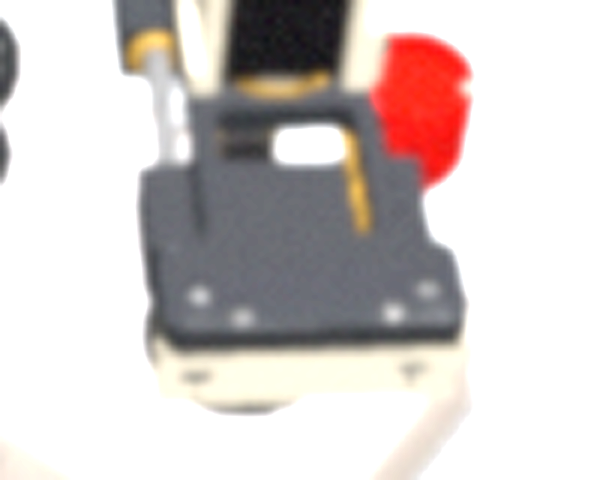

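The picture shows only the gripper body hiding the cup. The readings show it turned 40° each way and rose about 5 mm with a 13 N downward pull, so it is still on the spindle. Now I pull it clear.

```bash
python3 - <<'E'
from h import *
c=[.5552,-.1776];Y=-125
for z in(.062,.075,.10):
    robot.servo_line([*c,z],down(Y),speed=.04);st(z)
robot.servo_line([*c,.15],down(Y),speed=.15);st("up")
for n in("scene","top"):
    p,d=robot.grab_frame(n);C=cloud(n,dict(d=d));m=(d>0)&(np.hypot(C[...,0]-.5532,C[...,1]+.1777)<.022)
    print(n,"z at old cup site",np.percentile(C[m][:,2],[1,10,30,60,90]).round(4) if m.any() else None)
    T=np.array(robot.read_position());
    m=(d>0)&(np.hypot(C[...,0]-T[0],C[...,1]-T[1])<.024)&(p.max(-1)<60);print(" dark pts on tool axis z",len(C[m]),np.percentile(C[m][:,2],[2,10,30,60,90]).round(4) if m.any() else None)
E
```

```text
0.062 14.11 w 0.472 ff 30.0 F [-0.5  0.5 -0.9] M [0.06 0.03 0.  ] P [ 0.5553 -0.1778  0.063 ]
0.075 14.58 w 0.473 ff 30.0 F [ 0.2  0.1 -1.8] M [ 0.06  0.04 -0.03] P [ 0.5553 -0.1776  0.0754]
0.1 15.36 w 0.473 ff 30.0 F [ 0.  -0.6 -0.4] M [0.02 0.02 0.06] P [ 0.555  -0.1776  0.0999]
up 15.84 w 0.469 ff 30.0 F [-0.5 -0.4 -1.4] M [ 0.05  0.12 -0.01] P [ 0.5551 -0.1775  0.15  ]
scene z at old cup site [0.066  0.0688 0.0786 0.3026 0.3258]
 dark pts on tool axis z 676 [0.0658 0.0676 0.2924 0.3095 0.3271]
top z at old cup site [0.0675 0.0768 0.6268 0.6277 0.6285]
 dark pts on tool axis z 1999 [0.0685 0.6259 0.627  0.6277 0.6286]
```

```bash
python3 - <<'E'
from h import *
Y=-150
robot.goto([*PLACE,.13],down(Y));st("over tray")
robot.servo_line([*PLACE,.02],speed=.15);st("low")
p,d=robot.grab_frame("scene");C=cloud("scene",dict(d=d))
m=(d>0)&(np.hypot(C[...,0]-PLACE[0],C[...,1]-PLACE[1])<.024)&(p.max(-1)<70)&(C[...,2]>.02)&(C[...,2]<.12);Q=C[m]
print("cup pts",len(Q),np.percentile(Q[:,2],[1,5,50,95]).round(4) if len(Q) else 0,Q.mean(0) if len(Q) else 0)
a=cv2.resize(p[110:250,120:320],None,fx=3.5,fy=3.5,interpolation=cv2.INTER_CUBIC);cv2.imwrite("pics/g6.png",np.clip(a*1.8,0,255).astype(np.uint8)[:,:,::-1])
robot.servo_line([*PLACE,-.015],speed=.08);st("-.015")
E
```

```text
over tray 17.68 w 0.473 ff 30.0 F [-0.  -0.2 -0.4] M [ 0.02 -0.05  0.02] P [0.5498 0.2992 0.13  ]
low 18.57 w 0.471 ff 30.0 F [-0.1  1.2 -0.5] M [ 0.11 -0.06 -0.01] P [0.5502 0.3003 0.0209]
cup pts 181 [0.052  0.0541 0.0758 0.0908] [0.55156002 0.28363888 0.07428612]
-.015 19.2 w 0.475 ff 30.0 F [ 0.1  0.7 -0.8] M [ 0.1  -0.07  0.01] P [ 0.5495  0.2999 -0.0152]
```

View pics/g6.png

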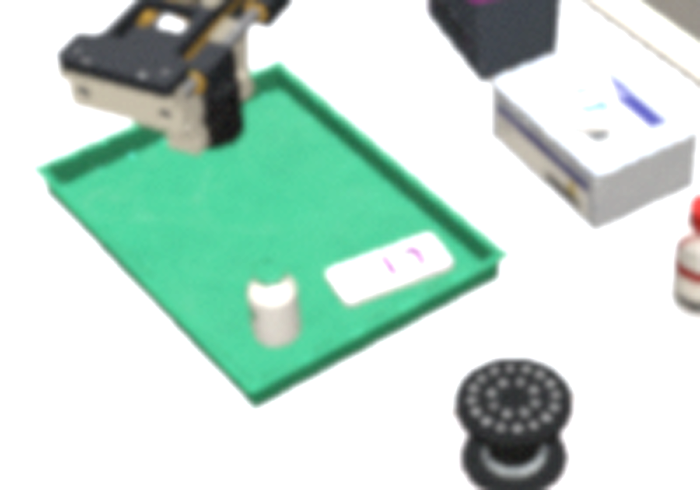

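The picture shows the cup held at crop (225,120) over the free end of the tray. The bottle is standing at (273,310) and the plate head is still on its spindle at (513,400). Measured underside is about 0.050 at TCP 0.021, so contact is expected near TCP −0.027. I lower guarded.

```bash
python3 - <<'E'
from h import *
z=-.0225
robot.servo_line([*PLACE,z],speed=.04)
while True:
    robot.dwell(.1); f=np.mean([robot.read_force()[2] for _ in range(3)]); print(round(z,4),round(float(f),1),np.round(robot.read_position()[2],4))
    if f>4 or z<-.036: break
    z-=.001; robot.servo_line([*PLACE,z],speed=.02)
st("contact")
robot.move_gripper(.7); st("open")
robot.servo_line([*PLACE,.05],speed=.1); st("up")
robot.servo_line([*PLACE,.15],speed=.25)
robot.goto([.20,.60,.17],down(-105)); st("away")
for n in("scene","top"):
    p,d=robot.grab_frame(n);C=cloud(n,dict(d=d));k=(d>0)
    m=k&(np.hypot(C[...,0]-PLACE[0],C[...,1]-PLACE[1])<.05)&(C[...,2]>.03)
    Q=C[m];print(n,"cup",len(Q),np.percentile(Q[:,2],[50,97]).round(4),rect(Q[Q[:,2]>.032]))
    m=k&(np.hypot(C[...,0]-.503,C[...,1]-.155)<.03)&(C[...,2]>.045);print(" vial",C[m].mean(0).round(4),C[m][:,2].max())
    m=k&(np.hypot(C[...,0]-.522,C[...,1]+.0617)<.04)&(C[...,2]>.107);print(" plate",C[m].mean(0).round(4))
    if n=="scene":A=cv2.resize(p[110:330,120:380],None,fx=3,fy=2.7,interpolation=cv2.INTER_CUBIC);cv2.imwrite("pics/fin.png",np.clip(A*1.8,0,255).astype(np.uint8)[:,:,::-1])
E
```

```text
-0.0225 -0.7 -0.0224
-0.0235 -1.1 -0.0235
-0.0245 -0.0 -0.0245
-0.0255 -0.3 -0.0255
-0.0265 1.7 -0.0263
-0.0275 10.0 -0.0265
contact 21.38 w 0.468 ff 30.0 F [-4.  -0.9 10. ] M [-0.32  1.14 -0.  ] P [ 0.5496  0.3001 -0.0265]
open 21.98 w 0.698 ff 0.0 F [ 0.6 -0.3  0.1] M [ 0.04 -0.06  0.02] P [ 0.5495  0.3    -0.0276]
up 22.91 w 0.704 ff 0.0 F [-0.9 -0.4 -0.2] M [ 0.04 -0.05 -0.05] P [0.549  0.2997 0.0494]
away 25.14 w 0.699 ff 0.0 F [ 1.5 -0.2 -0.5] M [-0.09 -0.02 -0.02] P [0.2009 0.5995 0.1698]
scene cup 245 [0.0371 0.0451] ((549.3306884765625, 299.03192138671875), (44.645835876464844, 40.63445281982422), 40.11499786376953)
 vial [0.503  0.1546 0.0517] 0.056681426821840866
 plate [ 0.5216 -0.0635  0.1131]
top cup 275 [0.0364 0.0466] ((547.45654296875, 299.1630859375), (40.7130241394043, 41.35911178588867), 6.2295308113098145)
 vial [0.5026 0.1554 0.052 ] 0.057311351013023676
 plate [ 0.5221 -0.0621  0.1143]
```

View pics/fin.png

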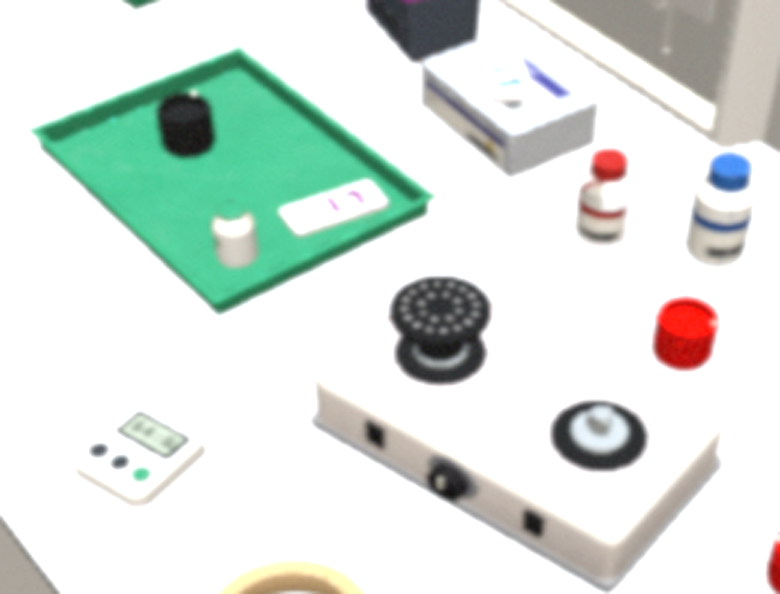

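The picture shows the cup upright at (186,125) on the tray's free floor and the bottle standing at (235,238). The plate head is on its spindle at (440,325) and the other spindle is bare at (598,435).

```bash
python3 -c "
from h import *
t=at_z('scene',120+193/3-.3,110+93/2.7-.3,.044);print(t,np.degrees(np.arctan2(t[1]-.2991,t[0]-.5485)))
print(robot.job_done())"
```

```text
[0.56568752 0.31162929 0.044     ] 36.0911487114291
the job is handed in; nothing more can be done
None
```

The cup head is off the mixer and standing upright on the free floor of the nearer green tray, handed in at about 25 s of the 48 s. The tool turned 40° clockwise, then 40° anticlockwise past its start, rising about 5 mm, and the rim tick's final angle shows no real slip; the bottle and plate head did not move. My first close shut the fingers on the cup's top with about 33 N at the wrist, because the fingertips sit about 36 mm above the reported TCP; the cup stayed put and I corrected for this.

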